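# Rock the modelling stands and pull out the one with the worn joint

## Task

One of the three modelling stands on the ware board has a worn joint: find it by rocking the posts gently back and forth in their brackets, never so hard that a stand tips or slides. The worn post rocks freely between two stops; rock it to one stop and back to the other to be sure, then carry that stand to the plain low repair tray and set it down gently, upright and flat inside. Leave the two sound stands standing where they are and do not disturb the other things on the table.

Things in the scene. Friction and masses are not known exactly. Their poses are not given: they have to be found in the camera images.
- ware_board: Fixed pale plank, 150 x 660 mm, 18 mm thick. Origin: centre of its underside, on the table; y runs along its length, z up. On it stand three loose modelling stands that look alike, one at each place (random order). One, unknown which, has a worn joint. Each stand's plate is centred on its place within 3 mm each way and square to the board within 0.05 rad.
- place_left (a point): Centre line of the board's top face, 200 mm from its middle towards +y; a stand is here. Stand, 0.8 to 1 kg: steel base plate 140 x 140 x 5 mm; on its centre a steel U bracket, 40 mm (x) x 34 mm (y; 46 over the bolt heads), cheeks up to 61 mm above the plate's underside; between them an upright square aluminium post 25 x 25 mm, top 144 mm above the plate's underside.
- place_middle (a point): Middle of the board's top face; a stand is here. Each post is hinged on a pivot bolt lying along the board's y, 20 mm above the plate's underside: it can rock only along the board's x. Any post, sound or worn, may start up to 0.02 rad off upright. Sound ones are stiff: the post will not give before its stand begins to tip, at about 4.5 N sideways 120 mm above the plate's underside.
- place_right (a point): Centre line of the board's top face, 200 mm from its middle towards -y; a stand is here. The worn stand's post stays where it is left but rocks with under 1 N at its top between hard stops 0.055 rad either side of square to the plate (5.5 mm each way at 120 mm above the plate's underside). A firm grip that holds the post square stops it rocking; a push does not.
- repair_tray: Fixed empty low plywood tray, 200 x 200 mm outside, 190 x 190 mm inside, rim 30 mm high, inner floor 5 mm above the table; no dividers. Origin: centre of its underside; x and y along its sides. It stands left or right in front of the ware board (the other side holds the divided grey box).
- cutter_box: Bystander: fixed grey box 190 x 190 mm, 75 mm high, with dividers and cutters in it. Origin: centre of its underside. Leave it.
- slip_tub: Bystander: loose white plastic tub, 84 mm across, 85 mm high. Origin: centre of its underside.
- star_cutter: Bystander: loose steel star cutter, 60 mm across, 25 mm high. Origin: its centre, underside.

How it is judged:
By the outcome, as a careful person would: the job done as asked, in the order asked, and still so for the second after the job is handed in, with the robot touching nothing.
It also fails if it takes over 72 s, if anything falls off the work surface, if the arm or the gripper's body presses on something with over 40 N, if the wrist force passes 120 N, or if a joint passes its speed limit or range.

## Robot

A 7-joint arm with a two-finger parallel gripper is mounted at the origin on the work surface. World frame = base frame: x ahead of the robot, y to its left, z up, the work surface at z = 0. Lengths are in m, angles in rad, forces in N, time in s.
With the tool pointing down it reaches from about 0.35 to 0.9 m from the base axis. Payload 8.1 kg.
Tool frame: the origin (TCP) lies midway between the tips of the shut fingers; the grasp point (between the pads) lies 19 mm behind it; z points along the fingers, y is the line along which they close (so a half turn about z gives the same grasp; the last joint's range is limited). The gripper opens to 92 mm and grips with 3 to 60 N. Pads are 19 mm wide; open, the fingers measure 130 mm over their backs; the gripper's body (75 mm by 190 mm) begins 47 mm behind the grasp point.
Start: joints at [1.007, 0.434, 0.025, 1.573, -0.012, 1.134, -0.075], TCP at [0.278, -0.56, 0.194] pointing down, gripper open.
Joint ranges: [-2.62, 2.62], [-0.44, 2.09], [-1.27, 1.32], [0.08, 2.57], [-1.32, 4.46], [0.12, 2], [-2.74, 2.74]. Speed limits (rad/s): [2.22, 2.22, 3.01, 3.01, 3.14, 3.14, 3.14].

## Interface

Orientations are given as a rotation vector (axis times angle).
In Python, from cell import readout, get_image, calibration, ticket gives the robot as it stands. The module is installed in compiled form; this text tells all that it offers.
- The arm moves only by the tool move_arm, never from a script. Its argument "series" is a list of rows, each a list of 6 numbers: the shift along the world's x, y, z as a fraction of full scale, then the turn, a rotation vector about the world's x, y, z as a fraction of full scale. A call has 1 to 5 rows; each row is the pose to reach, as a shift and turn from the pose commanded when the call began; what a row does not reach only later rows make up. Full scale, the value 1, is 0.75 m for a shift and 60 degrees for a turn. A row lasts 1/10 s, in which the tool goes at most 50 mm and 8.59 degrees, less where a joint would pass 70% of its speed; a pose out of reach is approached as far as the arm can. A call with a number of a shift or a turn outside -1 to 1 is refused whole. A call with a gripper value outside its range is refused whole. "claw" is the opening, from -1 (shut) to 1 (fully open), so that 0 is half open, set as the call begins (left out, the last holds). The fingers move at their own pace and stop on an object; "squeeze" is the grip in N (left out, the last holds). Time passes only in rows, so rows that repeat a pose let the fingers close. It gives the time, the measured TCP pose, the force, the opening and the grip force at its end, in the units of the state.
- readout.observe(): the state, without advancing time (a new reading comes with each control period).
- get_image(name): name is "side" or "top" or "wrist"; returns (picture, depth): 400x640x3 uint8, red, green, blue; 400x640 float32, m along the optical axis (not along the pixel's ray), 0 where there is no reading.
- calibration(name): a dict with "fx", "fy", "cx", "cy" (pixels), "view" (4x4, takes a point from world to camera coordinates); the wrist camera has in their place "mount" (4x4, takes a point from camera to tool coordinates, whose origin is the TCP and whose axes are the flange's). Camera axes: x right, y down, z forward; pixel columns grow to the right and rows downward; lengths in m; the calibration is good to about 2 mm. A picture is of the moment at which its call begins: read the wrist's pose just before it. calibration takes no time and is no camera call.
- ticket.sign_off(): hands the job in; it is judged then, once.
The state is a dict: "clock": time; "joints": joint angles; "dq": joint speeds; "joint_efforts": joint torques, N m; "position": TCP position; "ee_rot": TCP orientation; "force": force on the tool from outside, world axes, zero at the start; "ft_torque": the same for the moment, N m; "width": opening from 0.0 (shut) to 1.0 (fully open); "gripper_force": force on a finger pad.
Only numpy, scipy, OpenCV 4.12 (cv2) and the standard library are available. Lean on these libraries where they do the work, as an engineer would, in place of code of your own. Each camera call takes 0.05 s, during which the arm holds its last target. There are 200 camera calls.

## Working session

There is one attempt and no reset: what is moved stays moved. The work goes in short steps, Python scripts to look and compute and a tool call to move; the robot and the scene stay as the last step left them, time stands still between calls to the robot, and variables do not carry over. Pictures are saved under pics/ and viewed, at most 10 in all, crops included, and the job is handed in when it is done.

Besides the shell and the picture viewer there is one more tool, called after "Call:" as name([rows], argument=value, ...), one row to a line, values as JSON. move_arm: Moves the arm, as the interface text tells. Shift numbers are shares of 0.75 m and turn numbers shares of 60 degrees, none past 1 either way. Its arguments: {"type":"object","properties":{"series":{"type":"array"},"claw":{"type":"number"},"squeeze":{"type":"number"}},"required":["series"]}

```bash
mkdir -p pics
cat > h.py <<'E'
import numpy as np,cv2
from cell import readout,get_image,calibration,ticket
def cloud(name):
    im,d=get_image(name);c=calibration(name)
    v,u=np.mgrid[:400,:640]
    P=np.stack([(u-c['cx'])/c['fx']*d,(v-c['cy'])/c['fy']*d,d],-1)
    T=np.linalg.inv(c['view'])
    W=P@T[:3,:3].T+T[:3,3]
    W[d==0]=np.nan
    return im,W
E
python3 - <<'E'
from h import *
im,W=cloud('top');np.save('top.npy',W)
im2,W2=cloud('side');np.save('side.npy',W2)
cv2.imwrite('pics/a.png',np.vstack([im,im2])[::1,:,::-1][:, :][:800] if 0 else cv2.resize(np.vstack([im,im2])[:,:,::-1],(480,600)))
cv2.imwrite('pics/top.png',im[:,:,::-1]);cv2.imwrite('pics/side.png',im2[:,:,::-1])
s=readout.observe();print(s)
for n in('top','side'):print(np.linalg.inv(calibration(n)['view']).round(3),calibration(n)['fx'])
print(calibration('wrist'))
E
```

```text
{'clock': 0.1, 'joints': array([ 1.00739278,  0.43513091,  0.02496679,  1.57399221, -0.0115857 ,
        1.13395878, -0.07508629]), 'dq': array([-2.60267278e-04, -1.38476419e-03,  1.59263282e-03, -2.61968289e-03,
        1.89847841e-05, -4.75590124e-04, -8.60707505e-04]), 'joint_efforts': array([ 3.09356881e-03, -6.69126678e+01,  9.87657420e-01, -3.15145326e+01,
       -6.05620933e-02,  3.72758461e-02,  2.93066580e-05]), 'position': array([ 0.27765357, -0.559405  ,  0.19354267]), 'ee_rot': array([-3.05735203e+00, -7.17084624e-01,  6.83001888e-04]), 'force': array([-0.56056639, -0.2353787 ,  0.64955489]), 'ft_torque': array([ 0.00564318, -0.03813436, -0.05720121]), 'gripper_force': 0.0, 'width': 1.0015917934568581}
[[ 0.012 -0.981  0.194  0.257]
 [-1.    -0.01   0.011 -0.003]
 [-0.009 -0.194 -0.981  1.229]
 [ 0.     0.     0.     1.   ]] 484.0733878637398
[[ 0.978 -0.165  0.125  0.384]
 [-0.207 -0.773  0.599 -0.506]
 [-0.002 -0.612 -0.791  0.701]
 [ 0.     0.     0.     1.   ]] 380.7787059281335
{'fx': 310.27762092916385, 'fy': 310.27762092916385, 'cx': 311.7691106850248, 'cy': 198.5845837881164, 'mount': array([[ 1.03589943e-03, -9.55603153e-01, -2.94654952e-01,
         8.04029456e-02],
       [ 9.99999217e-01,  1.19667510e-03, -3.65335377e-04,
         4.90367366e-04],
       [ 7.01721882e-04, -2.94654343e-01,  9.55603645e-01,
        -1.90322548e-01],
       [ 0.00000000e+00,  0.00000000e+00,  0.00000000e+00,
         1.00000000e+00]])}
```

View pics/top.png

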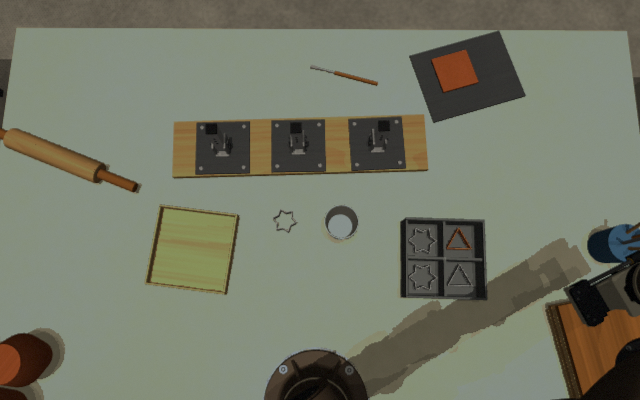

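View pics/side.png

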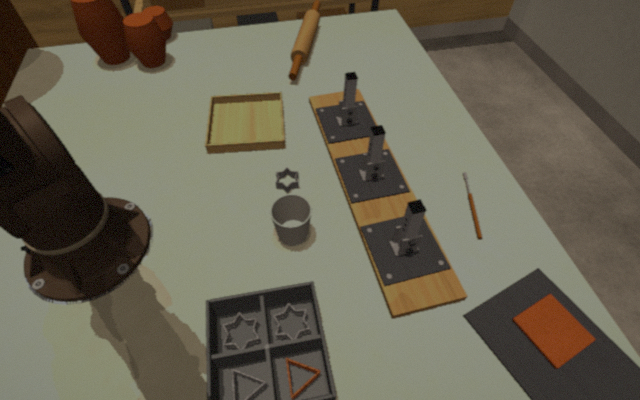

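The top view shows the three stands at pixels (222,147), (298,145) and (376,143), with dark post tops just above them. The tray is at (193,249), the tub at (341,223), the star at (285,221) and the divided box at (443,258). The side view agrees.

Run:
```python
from h import *
W=np.load('top.npy');S=np.load('side.npy')
def rect(m,W):
    p=W[m][:,:2].astype(np.float32);r=cv2.minAreaRect(p*1000);return len(p),np.round(r[0],1),np.round(r[1],1),round(r[2],2),W[m][:,2].mean().round(4)
def box(u0,u1,v0,v1):
    m=np.zeros((400,640),bool);m[v0:v1,u0:u1]=1;return m
z=W[...,2]
print('board',rect(box(165,435,108,185)&(z>.012)&(z<.03),W))
for u in(222,298,376):
    m=box(u-35,u+35,110,180)
    t=m&(z>.15)&(z<.175);print('post',rect(t,W),np.median(W[t],0).round(4))
    # plate zone
for (u0,u1,v0,v1) in((140,245,200,300),(265,305,205,240),(320,365,200,245),(395,492,210,305)):
    m=box(u0,u1,v0,v1);print(rect(m&(z>.012),W),np.nanmax(z[m]))
m=box(140,245,200,300)
print('tray rim',rect(m&(z>.022)&(z<.04),W))
m=box(335,470,60,320)
zs=S[...,2]
t=(zs>.155)&(zs<.172)&box(335,470,60,320)
n,l,st,c=cv2.connectedComponentsWithStats(t.astype(np.uint8))
for i in range(1,n):
    if st[i,4]>20:print(c[i],st[i,4],rect(l==i,S),S[l==i].mean(0).round(4))
```

```text
board (12707, array([637.4,  50.4]), array([153.1, 661.8]), 2.3, np.float64(0.0219))
post (146, array([630. , 249.6]), array([28. , 26.5]), 2.28, np.float64(0.162)) [0.6276 0.2486 0.1627]
post (131, array([634.4,  53.9]), array([26.1, 23.3]), 0.77, np.float64(0.163)) [0.6331 0.0539 0.1632]
post (142, array([ 640.7, -150.1]), array([26.5, 25.7]), 2.92, np.float64(0.1623)) [ 0.6389 -0.1496  0.1632]
(1004, array([364.6, 313.2]), array([201.7, 200. ]), 83.42, np.float64(0.0267)) 0.03727162762135494
(103, array([438.1,  85.1]), array([58.8, 53. ]), 17.67, np.float64(0.0231)) 0.030574882319244212
(478, array([427.9, -56.2]), array([82.4, 81.1]), 0.29, np.float64(0.061)) 0.09175777875730118
(3603, array([ 345. , -303.3]), array([192.4, 190.2]), 88.8, np.float64(0.049)) 0.08290196177711429
tray rim (772, array([364.6, 313.2]), array([201.7, 200. ]), 83.42, np.float64(0.0298))
[350.47706422  76.51376147] 109 (109, array([626.9, 246.7]), array([26.3, 27.8]), 6.52, np.float64(0.162)) [0.6263 0.2448 0.162 ]
[377.06206897 130.82068966] 145 (145, array([631. ,  51.8]), array([26.4, 25.2]), 87.36, np.float64(0.1621)) [0.6306 0.0497 0.1621]
[415.83098592 207.08450704] 213 (213, array([ 638.4, -151.6]), array([26.5, 26.8]), 2.59, np.float64(0.1625)) [ 0.6373 -0.1533  0.1625]
```

Call:
move_arm([
  [0.24, 0.27, 0.08, 0, 0, 0.7],
  [0.24, 0.27, 0.08, 0, 0, 0.7],
  [0.24, 0.27, 0.08, 0, 0, 0.7],
  [0.24, 0.27, 0.08, 0, 0, 0.7],
  [0.24, 0.27, 0.08, 0, 0, 0.7],
], claw=0.1)

```text
clock: 0.6
position: [0.4408, -0.3757, 0.2486]
ee_rot: [-2.593, -1.773, 0.0]
force: [0.5, -0.8, 0.3]
width: 0.612
gripper_force: 0.0
```

Call:
move_arm([
  [0.26, 0.3, -0.02, 0, 0, 0.39],
  [0.26, 0.3, -0.02, 0, 0, 0.39],
  [0.26, 0.3, -0.02, 0, 0, 0.39],
  [0.26, 0.3, -0.02, 0, 0, 0.39],
  [0.26, 0.3, -0.02, 0, 0, 0.39],
])

```text
clock: 1.1
position: [0.6043, -0.1873, 0.2353]
ee_rot: [-2.186, -2.255, 0.001]
force: [1.0, -0.4, 0.3]
width: 0.553
gripper_force: 0.0
```

Call:
move_arm([
  [0, 0, 0, 0, 0, 0],
  [0, 0, 0, 0, 0, 0],
  [0, 0, 0, 0, 0, 0],
])

```text
clock: 1.4
position: [0.6028, -0.1901, 0.2353]
ee_rot: [-2.188, -2.254, 0.002]
force: [-0.1, 0.4, -0.3]
width: 0.548
gripper_force: 0.0
```

Call:
move_arm([
  [0.048, 0.052, 0, 0, 0, 0.01],
  [0.048, 0.052, 0, 0, 0, 0.01],
  [0.048, 0.052, 0, 0, 0, 0.01],
  [0.048, 0.052, 0, 0, 0, 0.01],
])

```text
clock: 1.8
position: [0.6387, -0.1518, 0.2357]
ee_rot: [2.177, 2.265, -0.002]
force: [-0.1, -0.3, -0.0]
width: 0.55
gripper_force: 0.0
```

```bash
cat >> h.py <<'E'
from scipy.spatial.transform import Rotation as R
def wrist():
    s=readout.observe();im,d=get_image('wrist');c=calibration('wrist')
    v,u=np.mgrid[:400,:640]
    P=np.stack([(u-c['cx'])/c['fx']*d,(v-c['cy'])/c['fy']*d,d],-1)
    T=c['mount'];P=P@T[:3,:3].T+T[:3,3]
    W=P@R.from_rotvec(s['ee_rot']).as_matrix().T+s['position'];W[d==0]=np.nan
    return s,im,W
E
python3 - <<'E'
from h import *
s,im,W=wrist();cv2.imwrite('pics/w1.png',im[:,:,::-1])
print(s['position'],s['ee_rot'])
z=W[...,2];m=(z>.154)&(z<.17)&(abs(W[...,0]-.639)<.03)&(abs(W[...,1]+.151)<.03)
p=W[m];print(len(p),p.min(0),p.max(0),cv2.minAreaRect((p[:,:2]*1000).astype(np.float32)))
E
```

```text
[ 0.63871626 -0.1518143   0.23570854] [ 2.17682061e+00  2.26459835e+00 -1.83802351e-03]
830 [ 0.62674685 -0.16479735  0.15405717] [ 0.65253911 -0.13825642  0.16430134] ((639.5823974609375, -151.54071044921875), (25.113513946533203, 26.099016189575195), 2.2832834720611572)
```

View pics/w1.png

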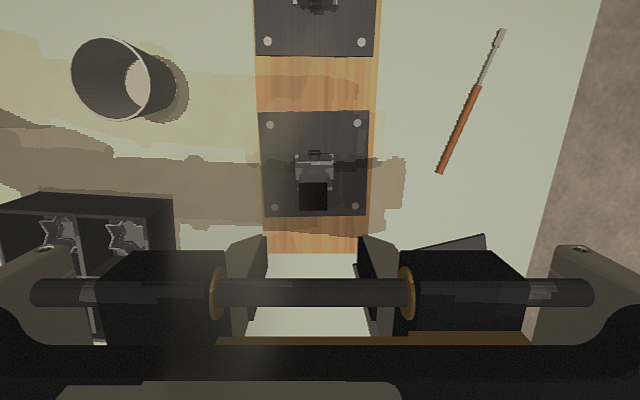

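The wrist view shows the post top at (313,195), midway between the fingers (inner edges at about columns 265 and 360). It measures (0.640, -0.152, 0.162), which fits the sizes given, so I'll descend astride it.

Call:
move_arm([
  [0.001, 0, -0.05, 0, 0, 0],
  [0.001, 0, -0.1, 0, 0, 0],
  [0.001, 0, -0.14, 0, 0, 0],
  [0.001, 0, -0.155, 0, 0, 0],
  [0.001, 0, -0.155, 0, 0, 0],
])

```text
clock: 2.35
position: [0.6389, -0.1509, 0.1183]
ee_rot: [-2.175, -2.264, 0.003]
force: [-0.1, -0.2, 0.7]
width: 0.549
gripper_force: 0.0
```

Call:
move_arm([
  [0.007, 0, 0, 0, 0, 0],
  [0.01, 0, 0, 0, 0, 0],
  [0.01, 0, 0, 0, 0, 0],
])

```text
clock: 2.65
position: [0.6493, -0.1497, 0.1211]
ee_rot: [2.173, 2.266, 0.003]
force: [0.7, -0.3, 0.6]
width: 0.552
gripper_force: 0.0
```

Call:
move_arm([
  [0.002, 0, 0, 0, 0, 0],
  [0.002, 0, 0, 0, 0, 0],
])

```text
clock: 2.85
position: [0.6497, -0.1497, 0.1199]
ee_rot: [2.174, 2.267, 0.001]
force: [0.0, 0.2, 0.1]
width: 0.553
gripper_force: 0.0
```

Call:
move_arm([
  [0.001, 0, 0, 0, 0, 0],
  [0.001, 0, 0, 0, 0, 0],
])

```text
clock: 3.05
position: [0.6501, -0.1497, 0.1195]
ee_rot: [2.174, 2.267, 0.0]
force: [0.5, 0.3, 0.5]
width: 0.55
gripper_force: 0.0
```

Call:
move_arm([
  [0.001, 0, 0, 0, 0, 0],
  [0.001, 0, 0, 0, 0, 0],
])

```text
clock: 3.25
position: [0.6509, -0.1497, 0.1195]
ee_rot: [-2.175, -2.267, -0.0]
force: [-0.0, 0.1, 0.1]
width: 0.55
gripper_force: 0.0
```

Call:
move_arm([
  [0.001, 0, 0, 0, 0, 0],
  [0.001, 0, 0, 0, 0, 0],
])

```text
clock: 3.45
position: [0.6517, -0.1497, 0.1195]
ee_rot: [2.174, 2.267, 0.0]
force: [0.6, -0.0, 0.0]
width: 0.549
gripper_force: 0.0
```

Call:
move_arm([
  [0.001, 0, 0, 0, 0, 0],
  [0.001, 0, 0, 0, 0, 0],
])

```text
clock: 3.65
position: [0.6521, -0.1498, 0.1194]
ee_rot: [-2.174, -2.267, 0.001]
force: [-1.3, 0.1, -0.4]
width: 0.552
gripper_force: 0.7
```

Call:
move_arm([
  [0.001, 0, 0, 0, 0, 0],
  [0.001, 0, 0, 0, 0, 0],
])

```text
clock: 3.85
position: [0.6522, -0.1497, 0.1193]
ee_rot: [-2.174, -2.266, 0.002]
force: [-5.2, -0.0, 3.4]
width: 0.549
gripper_force: 2.7
```

Stiff: the force jumps within 0.5 mm of contact, so the right post is sound. I'll back off at once.

Call:
move_arm([
  [-0.004, 0, 0, 0, 0, 0],
  [-0.016, 0, 0, 0, 0, 0],
  [-0.016, 0, 0, 0, 0, 0],
])

```text
clock: 4.15
position: [0.6402, -0.1499, 0.1196]
ee_rot: [2.175, 2.267, -0.0]
force: [0.3, 0.0, 0.4]
width: 0.549
gripper_force: 0.0
```

Call:
move_arm([
  [0, 0, 0.05, 0, 0, 0],
  [0, 0, 0.1, 0, 0, 0],
  [0, 0, 0.155, 0, 0, 0],
  [-0.002, 0.05, 0.16, 0, 0, 0],
  [-0.004, 0.11, 0.16, 0, 0, 0],
])

```text
clock: 4.65
position: [0.6393, -0.0691, 0.2417]
ee_rot: [2.177, 2.259, 0.003]
force: [0.8, 0.7, -0.3]
width: 0.55
gripper_force: 0.0
```

Run:
```python
from h import *
im,W=cloud('top');W0=np.load('top.npy');z=W[...,2]
m=np.zeros(z.shape,bool);m[110:180,341:411]=1
t=m&(z>.15)&(z<.175)
print(t.sum(),np.median(W[t],0) if t.any() else 0)
s=readout.observe();print(s['position'],s['ee_rot'])
cv2.imwrite('pics/t2.png',im[:,:,::-1])
```

```text
0 0
[ 0.63828753 -0.05592582  0.24114882] [-2.16474231 -2.27405968 -0.0100572 ]
```

Call:
move_arm([
  [-0.004, 0.06, 0, 0, 0, 0],
  [-0.007, 0.12, 0, 0, 0, 0],
  [-0.007, 0.16, 0, 0, 0, 0],
  [-0.007, 0.16, 0, 0, 0, 0],
  [-0.007, 0.16, 0, 0, 0, 0],
])

```text
clock: 5.2
position: [0.6328, 0.0534, 0.2395]
ee_rot: [2.172, 2.269, 0.0]
force: [-0.8, -0.5, 0.2]
width: 0.551
gripper_force: 0.0
```

```bash
cat >> h.py <<'E'
def post(x,y):
    s,im,W=wrist();z=W[...,2];m=(z>.154)&(z<.17)&(abs(W[...,0]-x)<.03)&(abs(W[...,1]-y)<.03)
    p=W[m];print(s['clock'],s['position'].round(4),s['ee_rot'].round(3));print(len(p),cv2.minAreaRect((p[:,:2]*1000).astype(np.float32)))
    return im,W
E
python3 -c "
from h import *
post(.633,.052)"
```

```text
5.2 [0.6328 0.0534 0.2395] [2.172 2.269 0.   ]
811 ((633.705322265625, 52.32392120361328), (25.163122177124023, 26.022958755493164), 1.9326547384262085)
```

Call:
move_arm([
  [0.001, -0.001, -0.05, 0, 0, 0],
  [0.001, -0.001, -0.1, 0, 0, 0],
  [0.001, -0.001, -0.145, 0, 0, 0],
  [0.001, -0.001, -0.16, 0, 0, 0],
  [0.001, -0.001, -0.16, 0, 0, 0],
])

```text
clock: 5.75
position: [0.6327, 0.0503, 0.1181]
ee_rot: [-2.175, -2.264, 0.004]
force: [0.4, 0.5, 0.3]
width: 0.549
gripper_force: 0.0
```

Call:
move_arm([
  [0.006, 0, 0, 0, 0, 0],
  [0.012, 0, 0, 0, 0, 0],
  [0.012, 0, 0, 0, 0, 0],
  [0.012, 0, 0, 0, 0, 0],
])

```text
clock: 6.15
position: [0.6433, 0.0522, 0.1204]
ee_rot: [2.174, 2.267, 0.002]
force: [0.4, 0.0, 0.7]
width: 0.552
gripper_force: 0.0
```

Call:
move_arm([
  [0.001, 0, 0, 0, 0, 0],
  [0.001, 0, 0, 0, 0, 0],
])

```text
clock: 6.35
position: [0.6434, 0.0521, 0.1197]
ee_rot: [2.174, 2.267, 0.0]
force: [-0.1, -0.0, -0.4]
width: 0.551
gripper_force: 0.0
```

Call:
move_arm([
  [0.001, 0, 0, 0, 0, 0],
  [0.002, 0, 0, 0, 0, 0],
  [0.002, 0, 0, 0, 0, 0],
])

```text
clock: 6.65
position: [0.6449, 0.052, 0.1194]
ee_rot: [2.174, 2.267, 0.0]
force: [-0.1, -0.3, 0.3]
width: 0.55
gripper_force: 0.0
```

Call:
move_arm([
  [0.0005, 0, 0, 0, 0, 0],
  [0.0007, 0, 0, 0, 0, 0],
])

```text
clock: 6.85
position: [0.6454, 0.052, 0.1195]
ee_rot: [2.174, 2.267, 0.0]
force: [0.5, 0.7, 0.0]
width: 0.553
gripper_force: 0.0
```

Call:
move_arm([
  [0.0005, 0, 0, 0, 0, 0],
  [0.0005, 0, 0, 0, 0, 0],
])

```text
clock: 7.05
position: [0.6458, 0.052, 0.1195]
ee_rot: [2.175, 2.267, 0.0]
force: [-0.5, 0.3, 1.0]
width: 0.552
gripper_force: 0.0
```

Call:
move_arm([
  [0.0005, 0, 0, 0, 0, 0],
  [0.0005, 0, 0, 0, 0, 0],
])

```text
clock: 7.25
position: [0.6461, 0.052, 0.1194]
ee_rot: [-2.175, -2.267, 0.0]
force: [0.6, 0.6, -0.0]
width: 0.548
gripper_force: 0.2
```

Call:
move_arm([
  [0.0005, 0, 0, 0, 0, 0],
  [0.0005, 0, 0, 0, 0, 0],
])

```text
clock: 7.45
position: [0.6465, 0.052, 0.1195]
ee_rot: [-2.174, -2.267, 0.0]
force: [-0.3, -0.4, 0.2]
width: 0.55
gripper_force: 0.2
```

Call:
move_arm([
  [0.0005, 0, 0, 0, 0, 0],
  [0.0005, 0, 0, 0, 0, 0],
])

```text
clock: 7.65
position: [0.6469, 0.052, 0.1194]
ee_rot: [2.174, 2.267, 0.0]
force: [-0.0, -0.1, -0.3]
width: 0.548
gripper_force: 0.2
```

Call:
move_arm([
  [0.0005, 0, 0, 0, 0, 0],
  [0.0005, 0, 0, 0, 0, 0],
])

```text
clock: 7.85
position: [0.6472, 0.0521, 0.1194]
ee_rot: [-2.174, -2.267, -0.0]
force: [-0.2, 0.2, 0.3]
width: 0.55
gripper_force: 0.1
```

Call:
move_arm([
  [0.0005, 0, 0, 0, 0, 0],
  [0.0005, 0, 0, 0, 0, 0],
])

```text
clock: 8.05
position: [0.6477, 0.0521, 0.1195]
ee_rot: [2.174, 2.267, 0.0]
force: [-0.6, 0.3, 0.1]
width: 0.553
gripper_force: 0.1
```

The middle post follows at about 0.2 N, so it rocks freely. I'll follow it to its stop.

Call:
move_arm([
  [0.0005, 0, 0, 0, 0, 0],
  [0.001, 0, 0, 0, 0, 0],
  [0.001, 0, 0, 0, 0, 0],
])

```text
clock: 8.35
position: [0.6484, 0.052, 0.1195]
ee_rot: [2.174, 2.267, 0.0]
force: [-0.5, -0.1, 0.3]
width: 0.551
gripper_force: 0.1
```

Call:
move_arm([
  [0.0005, 0, 0, 0, 0, 0],
  [0.001, 0, 0, 0, 0, 0],
  [0.001, 0, 0, 0, 0, 0],
])

```text
clock: 8.65
position: [0.6492, 0.052, 0.1195]
ee_rot: [2.174, 2.267, 0.0]
force: [-0.6, -0.6, -0.4]
width: 0.55
gripper_force: 0.1
```

Call:
move_arm([
  [0.0005, 0, 0, 0, 0, 0],
  [0.0005, 0, 0, 0, 0, 0],
  [0.0005, 0, 0, 0, 0, 0],
])

```text
clock: 8.95
position: [0.6495, 0.052, 0.1195]
ee_rot: [2.174, 2.267, 0.0]
force: [-0.3, 0.1, -0.0]
width: 0.548
gripper_force: 0.1
```

Call:
move_arm([
  [0.0005, 0, 0, 0, 0, 0],
  [0.0005, 0, 0, 0, 0, 0],
])

```text
clock: 9.15
position: [0.6498, 0.052, 0.1194]
ee_rot: [-2.175, -2.267, 0.0]
force: [-0.1, -0.5, 0.9]
width: 0.548
gripper_force: 0.2
```

Call:
move_arm([
  [0.0005, 0, 0, 0, 0, 0],
  [0.0005, 0, 0, 0, 0, 0],
])

```text
clock: 9.35
position: [0.6503, 0.052, 0.1195]
ee_rot: [2.174, 2.267, 0.0]
force: [0.1, -0.2, 0.3]
width: 0.548
gripper_force: 0.2
```

Call:
move_arm([
  [0.0005, 0, 0, 0, 0, 0],
  [0.0005, 0, 0, 0, 0, 0],
])

```text
clock: 9.55
position: [0.6507, 0.052, 0.1195]
ee_rot: [2.175, 2.267, 0.0]
force: [-1.0, -0.4, 0.8]
width: 0.551
gripper_force: 0.2
```

Call:
move_arm([
  [0.0004, 0, 0, 0, 0, 0],
  [0.0004, 0, 0, 0, 0, 0],
])

```text
clock: 9.75
position: [0.651, 0.052, 0.1195]
ee_rot: [2.174, 2.267, 0.0]
force: [-0.7, -0.0, -0.3]
width: 0.549
gripper_force: 0.2
```

Call:
move_arm([
  [0.0004, 0, 0, 0, 0, 0],
  [0.0004, 0, 0, 0, 0, 0],
])

```text
clock: 9.95
position: [0.6512, 0.052, 0.1195]
ee_rot: [2.174, 2.267, 0.0]
force: [-0.1, -0.0, 0.8]
width: 0.549
gripper_force: 0.2
```

Call:
move_arm([
  [0.0004, 0, 0, 0, 0, 0],
  [0.0004, 0, 0, 0, 0, 0],
])

```text
clock: 10.15
position: [0.6515, 0.052, 0.1195]
ee_rot: [2.175, 2.267, 0.0]
force: [-0.2, -0.2, 0.2]
width: 0.547
gripper_force: 0.2
```

Call:
move_arm([
  [0.0004, 0, 0, 0, 0, 0],
  [0.0004, 0, 0, 0, 0, 0],
])

```text
clock: 10.35
position: [0.6518, 0.0521, 0.1195]
ee_rot: [2.174, 2.267, 0.0]
force: [-0.5, -0.3, 0.3]
width: 0.551
gripper_force: 0.2
```

Call:
move_arm([
  [0.0004, 0, 0, 0, 0, 0],
  [0.0004, 0, 0, 0, 0, 0],
])

```text
clock: 10.55
position: [0.6521, 0.052, 0.1195]
ee_rot: [2.175, 2.267, 0.0]
force: [0.7, -0.7, 0.6]
width: 0.551
gripper_force: 0.2
```

Call:
move_arm([
  [0.0004, 0, 0, 0, 0, 0],
  [0.0004, 0, 0, 0, 0, 0],
])

```text
clock: 10.75
position: [0.6525, 0.0521, 0.1195]
ee_rot: [2.174, 2.267, 0.0]
force: [0.6, 0.8, -0.5]
width: 0.547
gripper_force: 0.2
```

Call:
move_arm([
  [0.0004, 0, 0, 0, 0, 0],
  [0.0004, 0, 0, 0, 0, 0],
])

```text
clock: 10.95
position: [0.6527, 0.052, 0.1195]
ee_rot: [2.174, 2.267, 0.0]
force: [-0.8, 0.3, -1.1]
width: 0.552
gripper_force: 0.2
```

Call:
move_arm([
  [0.0003, 0, 0, 0, 0, 0],
  [0.0003, 0, 0, 0, 0, 0],
])

```text
clock: 11.15
position: [0.653, 0.0521, 0.1195]
ee_rot: [2.174, 2.267, 0.0]
force: [-0.7, 0.8, -1.1]
width: 0.55
gripper_force: 0.2
```

Run:
```python
from h import *
im,W=cloud('side');cv2.imwrite('pics/s3.png',cv2.resize(im[60:300,250:490,::-1],None,fx=2.5,fy=2.5)[:600])
```

```text
(no output)
```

View pics/s3.png

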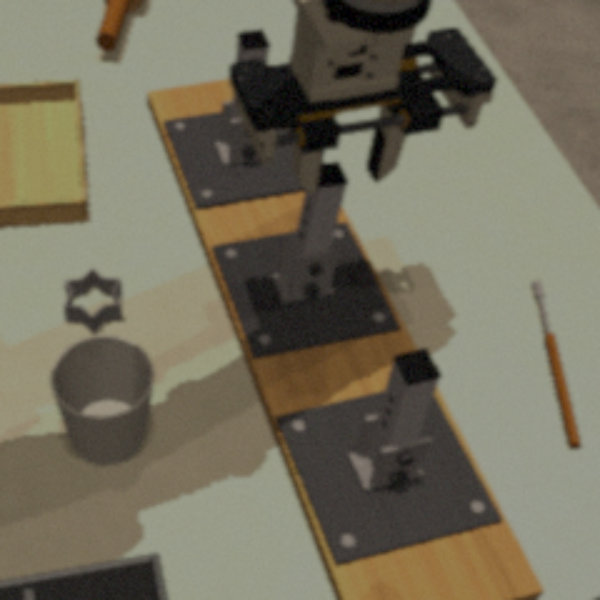

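Call:
move_arm([
  [0.0003, 0, 0, 0, 0, 0],
  [0.0003, 0, 0, 0, 0, 0],
])

```text
clock: 11.4
position: [0.6531, 0.0521, 0.1195]
ee_rot: [-2.174, -2.267, 0.0]
force: [-2.2, 0.6, 0.3]
width: 0.548
gripper_force: 0.5
```

The crop shows the middle post (top at about (330,175)) touched by the left finger and leaning right, with its plate flat and in line on the board. The force has now risen to 2 N, so this is the first stop. Next I'll go to the other side.

Call:
move_arm([
  [0.0002, 0, 0, 0, 0, 0],
  [0.0002, 0, 0, 0, 0, 0],
])

```text
clock: 11.6
position: [0.6531, 0.052, 0.1195]
ee_rot: [-2.174, -2.267, 0.0]
force: [-1.6, 0.3, 1.6]
width: 0.552
gripper_force: 0.9
```

Call:
move_arm([
  [-0.01, 0, 0, 0, 0, 0],
  [-0.02, 0, 0, 0, 0, 0],
  [-0.021, 0, 0, 0, 0, 0],
  [-0.021, 0, 0, 0, 0, 0],
])

```text
clock: 12.0
position: [0.6374, 0.052, 0.1197]
ee_rot: [2.174, 2.267, 0.0]
force: [-0.3, -0.5, -0.2]
width: 0.553
gripper_force: 0.0
```

Call:
move_arm([
  [-0.002, 0, 0, 0, 0, 0],
  [-0.004, 0, 0, 0, 0, 0],
  [-0.004, 0, 0, 0, 0, 0],
])

```text
clock: 12.3
position: [0.6345, 0.052, 0.1195]
ee_rot: [2.174, 2.267, -0.0]
force: [0.3, 0.3, -0.0]
width: 0.545
gripper_force: 0.0
```

Call:
move_arm([
  [-0.002, 0, 0, 0, 0, 0],
  [-0.004, 0, 0, 0, 0, 0],
  [-0.006, 0, 0, 0, 0, 0],
  [-0.008, 0, 0, 0, 0, 0],
  [-0.008, 0, 0, 0, 0, 0],
])

```text
clock: 12.8
position: [0.6283, 0.052, 0.1195]
ee_rot: [-2.174, -2.267, 0.0]
force: [-0.2, 0.1, 0.7]
width: 0.548
gripper_force: 0.0
```

Call:
move_arm([
  [-0.001, 0, 0, 0, 0, 0],
  [-0.002, 0, 0, 0, 0, 0],
  [-0.003, 0, 0, 0, 0, 0],
  [-0.004, 0, 0, 0, 0, 0],
  [-0.004, 0, 0, 0, 0, 0],
])

```text
clock: 13.3
position: [0.6255, 0.052, 0.1195]
ee_rot: [2.174, 2.267, 0.0]
force: [0.6, 0.1, -0.7]
width: 0.549
gripper_force: 0.1
```

Call:
move_arm([
  [-0.0005, 0, 0, 0, 0, 0],
  [-0.001, 0, 0, 0, 0, 0],
  [-0.0015, 0, 0, 0, 0, 0],
  [-0.002, 0, 0, 0, 0, 0],
  [-0.002, 0, 0, 0, 0, 0],
])

```text
clock: 13.8
position: [0.624, 0.052, 0.1194]
ee_rot: [-2.174, -2.267, 0.0]
force: [0.1, 0.3, -0.5]
width: 0.551
gripper_force: 0.1
```

Call:
move_arm([
  [-0.001, 0, 0, 0, 0, 0],
  [-0.002, 0, 0, 0, 0, 0],
  [-0.003, 0, 0, 0, 0, 0],
  [-0.004, 0, 0, 0, 0, 0],
  [-0.004, 0, 0, 0, 0, 0],
])

```text
clock: 14.3
position: [0.6209, 0.052, 0.1195]
ee_rot: [-2.174, -2.267, 0.0]
force: [0.1, -0.6, -0.4]
width: 0.55
gripper_force: 0.0
```

Call:
move_arm([
  [-0.0005, 0, 0, 0, 0, 0],
  [-0.001, 0, 0, 0, 0, 0],
  [-0.001, 0, 0, 0, 0, 0],
])

```text
clock: 14.6
position: [0.6203, 0.052, 0.1195]
ee_rot: [2.174, 2.267, 0.0]
force: [0.7, 0.8, 0.6]
width: 0.549
gripper_force: 0.2
```

Call:
move_arm([
  [-0.0005, 0, 0, 0, 0, 0],
  [-0.001, 0, 0, 0, 0, 0],
  [-0.001, 0, 0, 0, 0, 0],
])

```text
clock: 14.9
position: [0.6195, 0.052, 0.1195]
ee_rot: [2.175, 2.267, -0.0]
force: [0.2, 0.1, 0.7]
width: 0.552
gripper_force: 0.2
```

Call:
move_arm([
  [-0.0005, 0, 0, 0, 0, 0],
  [-0.0008, 0, 0, 0, 0, 0],
  [-0.0008, 0, 0, 0, 0, 0],
])

```text
clock: 15.2
position: [0.6189, 0.052, 0.1194]
ee_rot: [-2.174, -2.267, 0.0]
force: [0.1, -0.3, 0.4]
width: 0.554
gripper_force: 0.2
```

Call:
move_arm([
  [-0.0005, 0, 0, 0, 0, 0],
  [-0.0005, 0, 0, 0, 0, 0],
])

```text
clock: 15.4
position: [0.6185, 0.052, 0.1195]
ee_rot: [2.174, 2.267, -0.0]
force: [-0.3, 0.5, 0.1]
width: 0.549
gripper_force: 0.2
```

Call:
move_arm([
  [-0.0004, 0, 0, 0, 0, 0],
  [-0.0004, 0, 0, 0, 0, 0],
])

```text
clock: 15.6
position: [0.6182, 0.052, 0.1195]
ee_rot: [2.174, 2.267, 0.0]
force: [1.0, -0.2, 0.0]
width: 0.55
gripper_force: 0.2
```

Call:
move_arm([
  [-0.0004, 0, 0, 0, 0, 0],
  [-0.0004, 0, 0, 0, 0, 0],
])

```text
clock: 15.8
position: [0.6179, 0.052, 0.1195]
ee_rot: [-2.174, -2.267, 0.0]
force: [0.2, -0.8, 0.3]
width: 0.552
gripper_force: 0.2
```

Call:
move_arm([
  [-0.0004, 0, 0, 0, 0, 0],
  [-0.0004, 0, 0, 0, 0, 0],
])

```text
clock: 16.0
position: [0.6176, 0.052, 0.1195]
ee_rot: [2.175, 2.267, -0.0]
force: [0.8, -0.1, 0.4]
width: 0.551
gripper_force: 0.2
```

Call:
move_arm([
  [-0.0004, 0, 0, 0, 0, 0],
  [-0.0004, 0, 0, 0, 0, 0],
])

```text
clock: 16.2
position: [0.6173, 0.052, 0.1195]
ee_rot: [-2.174, -2.267, 0.0]
force: [-0.6, -0.0, 1.3]
width: 0.551
gripper_force: 0.2
```

Call:
move_arm([
  [-0.0004, 0, 0, 0, 0, 0],
  [-0.0004, 0, 0, 0, 0, 0],
])

```text
clock: 16.4
position: [0.6171, 0.052, 0.1195]
ee_rot: [2.175, 2.267, 0.0]
force: [0.1, 0.9, -0.3]
width: 0.549
gripper_force: 0.2
```

Call:
move_arm([
  [-0.0003, 0, 0, 0, 0, 0],
  [-0.0003, 0, 0, 0, 0, 0],
])

```text
clock: 16.6
position: [0.6168, 0.052, 0.1195]
ee_rot: [2.174, 2.267, -0.0]
force: [0.4, 0.0, 1.3]
width: 0.548
gripper_force: 0.2
```

Call:
move_arm([
  [-0.0003, 0, 0, 0, 0, 0],
  [-0.0003, 0, 0, 0, 0, 0],
])

```text
clock: 16.8
position: [0.6166, 0.052, 0.1195]
ee_rot: [2.174, 2.267, -0.0]
force: [0.2, -1.1, -0.3]
width: 0.548
gripper_force: 0.2
```

Call:
move_arm([
  [-0.0003, 0, 0, 0, 0, 0],
  [-0.0003, 0, 0, 0, 0, 0],
])

```text
clock: 17.0
position: [0.6164, 0.052, 0.1195]
ee_rot: [2.175, 2.267, -0.0]
force: [0.4, -0.0, 0.5]
width: 0.548
gripper_force: 0.2
```

Call:
move_arm([
  [-0.0003, 0, 0, 0, 0, 0],
  [-0.0003, 0, 0, 0, 0, 0],
])

```text
clock: 17.2
position: [0.6162, 0.052, 0.1195]
ee_rot: [2.174, 2.267, 0.0]
force: [0.5, 0.4, -0.3]
width: 0.549
gripper_force: 0.2
```

Call:
move_arm([
  [-0.0003, 0, 0, 0, 0, 0],
  [-0.0003, 0, 0, 0, 0, 0],
])

```text
clock: 17.4
position: [0.6159, 0.0521, 0.1195]
ee_rot: [-2.174, -2.267, -0.0]
force: [0.2, 0.3, 0.2]
width: 0.549
gripper_force: 0.2
```

Call:
move_arm([
  [-0.0003, 0, 0, 0, 0, 0],
  [-0.0003, 0, 0, 0, 0, 0],
])

```text
clock: 17.6
position: [0.6157, 0.052, 0.1195]
ee_rot: [2.174, 2.267, 0.0]
force: [1.0, 0.2, 0.6]
width: 0.552
gripper_force: 0.2
```

Call:
move_arm([
  [-0.0003, 0, 0, 0, 0, 0],
  [-0.0003, 0, 0, 0, 0, 0],
])

```text
clock: 17.8
position: [0.6155, 0.052, 0.1195]
ee_rot: [2.174, 2.267, 0.0]
force: [1.2, 0.0, -0.3]
width: 0.549
gripper_force: 0.2
```

Call:
move_arm([
  [-0.0003, 0, 0, 0, 0, 0],
  [-0.0003, 0, 0, 0, 0, 0],
])

```text
clock: 18.0
position: [0.6153, 0.052, 0.1195]
ee_rot: [2.174, 2.267, -0.0]
force: [0.2, 0.1, -0.5]
width: 0.547
gripper_force: 0.2
```

Call:
move_arm([
  [-0.0003, 0, 0, 0, 0, 0],
  [-0.0003, 0, 0, 0, 0, 0],
])

```text
clock: 18.2
position: [0.615, 0.052, 0.1195]
ee_rot: [-2.174, -2.267, 0.0]
force: [0.4, 0.4, 0.0]
width: 0.55
gripper_force: 0.2
```

Call:
move_arm([
  [-0.0003, 0, 0, 0, 0, 0],
  [-0.0003, 0, 0, 0, 0, 0],
])

```text
clock: 18.4
position: [0.615, 0.052, 0.1195]
ee_rot: [2.174, 2.267, 0.0]
force: [1.0, 0.1, -1.0]
width: 0.547
gripper_force: 0.5
```

Call:
move_arm([
  [-0.0003, 0, 0, 0, 0, 0],
  [-0.0003, 0, 0, 0, 0, 0],
])

```text
clock: 18.6
position: [0.6149, 0.052, 0.1195]
ee_rot: [2.174, 2.267, 0.001]
force: [2.2, 0.7, -0.6]
width: 0.548
gripper_force: 1.1
```

Second stop found at 0.6149, the first at 0.6531: about 13 mm of free play, so the middle stand is the worn one. Square centre is at x = 0.634. I'll centre there and grip, which also squares the post.

Call:
move_arm([
  [0.006, 0, 0, 0, 0, 0],
  [0.015, 0, 0, 0, 0, 0],
  [0.0255, 0, 0, 0, 0, 0],
  [0.0255, 0, 0, 0, 0, 0],
  [0.0255, 0, 0, 0, 0, 0],
])

```text
clock: 19.1
position: [0.6338, 0.0521, 0.1192]
ee_rot: [-2.174, -2.267, 0.0]
force: [0.2, 0.7, -0.5]
width: 0.546
gripper_force: 0.0
```

Call:
move_arm([
  [0, 0, 0, 0, 0, 0],
  [0, 0, 0, 0, 0, 0],
  [0, 0, 0, 0, 0, 0],
  [0, 0, 0, 0, 0, 0],
  [0, 0, 0, 0, 0, 0],
], claw=-0.3, squeeze=5)

```text
clock: 19.6
position: [0.6337, 0.052, 0.1195]
ee_rot: [2.174, 2.267, 0.0]
force: [-0.8, 0.1, -0.0]
width: 0.351
gripper_force: 0.2
```

Call:
move_arm([
  [0, 0, 0, 0, 0, 0],
  [0, 0, 0, 0, 0, 0],
  [0, 0, 0, 0, 0, 0],
  [0, 0, 0, 0, 0, 0],
  [0, 0, 0, 0, 0, 0],
], claw=-1)

```text
clock: 20.1
position: [0.6337, 0.052, 0.1195]
ee_rot: [2.175, 2.267, 0.0]
force: [-0.1, 0.8, 0.8]
width: 0.274
gripper_force: 5.0
```

Call:
move_arm([
  [0, 0, 0, 0, 0, 0],
  [0, 0, 0, 0, 0, 0],
  [0, 0, 0, 0, 0, 0],
  [0, 0, 0, 0, 0, 0],
  [0, 0, 0, 0, 0, 0],
], squeeze=40)

```text
clock: 20.6
position: [0.6338, 0.052, 0.1195]
ee_rot: [2.174, 2.267, 0.0]
force: [-1.0, -1.1, 0.7]
width: 0.264
gripper_force: 40.0
```

Call:
move_arm([
  [0, 0, 0.005, 0, 0, 0],
  [0, 0, 0.015, 0, 0, 0],
  [0, 0, 0.03, 0, 0, 0],
  [0, 0, 0.045, 0, 0, 0],
  [0, 0, 0.06, 0, 0, 0],
])

```text
clock: 21.1
position: [0.6339, 0.0521, 0.1657]
ee_rot: [2.174, 2.267, 0.001]
force: [0.1, -0.0, -8.3]
width: 0.263
gripper_force: 39.9
```

Call:
move_arm([
  [0, 0, 0.015, 0, 0, 0],
  [0, 0, 0.03, 0, 0, 0],
  [0, 0, 0.05, 0, 0, 0],
  [-0.01, 0, 0.06, 0, 0, 0],
  [-0.03, 0, 0.06, 0, 0, 0],
])

```text
clock: 21.6
position: [0.6122, 0.0523, 0.2111]
ee_rot: [2.174, 2.266, 0.004]
force: [-0.1, -0.4, -8.3]
width: 0.27
gripper_force: 39.9
```

Run:
```python
from h import *
im,W=cloud('side');cv2.imwrite('pics/s4.png',cv2.resize(im[:300,200:500,::-1],None,fx=2,fy=2))
print(readout.observe()['position'])
```

```text
[0.60843717 0.05243028 0.21032065]
```

View pics/s4.png

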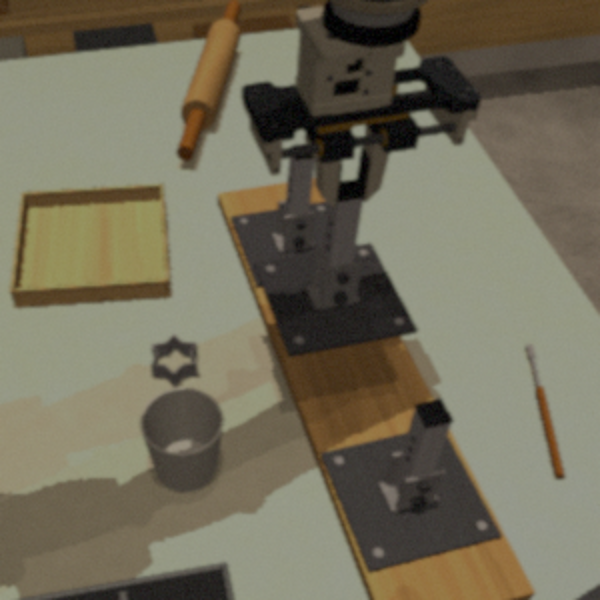

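The stand hangs level from the grip, with its plate at about (340,310) clear of the board. The other two stands haven't moved, and the measured weight is 8.3 N. Next is the carry.

Call:
move_arm([
  [-0.03, 0, 0, 0, 0, 0],
  [-0.07, 0, 0, 0, 0, 0],
  [-0.11, 0.01, 0, 0, 0, -0.03],
  [-0.16, 0.03, 0, 0, 0, -0.06],
  [-0.2, 0.06, 0, 0, 0, -0.09],
])

```text
clock: 22.15
position: [0.4584, 0.096, 0.2094]
ee_rot: [2.282, 2.159, -0.003]
force: [1.2, -0.4, -8.5]
width: 0.262
gripper_force: 40.0
```

Call:
move_arm([
  [-0.03, 0.04, 0, 0, 0, -0.02],
  [-0.06, 0.08, 0, 0, 0, -0.04],
  [-0.08, 0.13, 0, 0, 0, -0.055],
  [-0.1, 0.18, 0, 0, 0, -0.055],
  [-0.12, 0.22, 0, 0, 0, -0.055],
])

```text
clock: 22.65
position: [0.3697, 0.2642, 0.2101]
ee_rot: [-2.339, -2.097, -0.003]
force: [0.9, -0.0, -8.6]
width: 0.269
gripper_force: 40.0
```

Call:
move_arm([
  [0, 0.01, 0, 0, 0, 0],
  [0, 0.02, 0, 0, 0, 0],
  [0, 0.02, 0, 0, 0, 0],
  [0, 0.02, 0, 0, 0, 0],
])

```text
clock: 23.05
position: [0.3716, 0.276, 0.2094]
ee_rot: [2.341, 2.094, -0.001]
force: [0.1, -2.2, -7.9]
width: 0.266
gripper_force: 40.0
```

Call:
move_arm([
  [-0.004, 0.02, 0, 0, 0, 0],
  [-0.009, 0.04, 0, 0, 0, 0],
  [-0.009, 0.05, 0, 0, 0, 0],
  [-0.009, 0.05, 0, 0, 0, 0],
  [-0.009, 0.05, 0, 0, 0, 0],
])

```text
clock: 23.55
position: [0.3649, 0.3133, 0.2092]
ee_rot: [2.34, 2.094, -0.002]
force: [-0.2, -1.3, -8.1]
width: 0.265
gripper_force: 40.0
```

Run:
```python
from h import *
s,im,W=wrist();print(s['position'],s['force'])
z=W[...,2]
im2,S=cloud('top');cv2.imwrite('pics/t5.png',cv2.resize(im2[170:330,90:290,::-1],None,fx=3,fy=3))
# plate visible at z~.11 in top / wrist
for X in(W,S):
    z=X[...,2];m=(z>.105)&(z<.122)&(abs(X[...,0]-.365)<.13)&(abs(X[...,1]-.313)<.13)
    print(m.sum(),cv2.minAreaRect((X[m][:,:2]*1000).astype(np.float32)) if m.any() else 0)
    m=(z>.022)&(z<.037)&(abs(X[...,0]-.365)<.13)&(abs(X[...,1]-.313)<.13)
    print(m.sum(),cv2.minAreaRect((X[m][:,:2]*1000).astype(np.float32)) if m.any() else 0)
```

```text
[0.36488683 0.31326304 0.20921775] [-0.20376469 -1.3226524  -8.12716716]
15493 ((364.9560546875, 316.3004150390625), (133.081298828125, 140.525390625), 83.6415786743164)
2580 ((363.7158508300781, 313.0624084472656), (198.9575653076172, 200.907958984375), 83.61805725097656)
1196 ((391.5711975097656, 291.17205810546875), (99.50505065917969, 84.00902557373047), 83.29821014404297)
307 ((387.7210388183594, 310.73736572265625), (201.31454467773438, 153.8203887939453), 83.24459075927734)
```

View pics/t5.png

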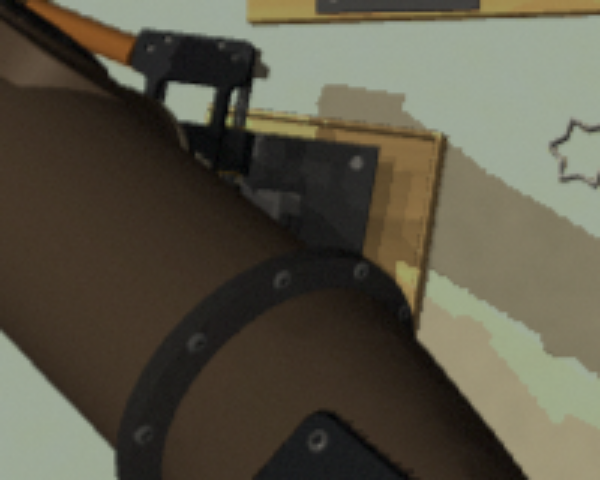

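The top crop shows the plate's visible corner (360,160) parallel to the tray sides and inside the rim. The wrist depth puts the plate and tray centres within about 3 mm of each other at the same angle, so I'll lower it.

Call:
move_arm([
  [-0.001, 0, -0.03, 0, 0, 0],
  [-0.001, 0, -0.065, 0, 0, 0],
  [-0.001, 0, -0.1, 0, 0, 0],
  [-0.001, 0, -0.12, 0, 0, 0],
  [-0.001, 0, -0.128, 0, 0, 0],
])

```text
clock: 24.15
position: [0.3634, 0.3129, 0.112]
ee_rot: [2.341, 2.095, -0.005]
force: [-1.4, -0.5, -8.8]
width: 0.265
gripper_force: 40.0
```

Call:
move_arm([
  [0, 0, -0.001, 0, 0, 0],
  [0, 0, -0.002, 0, 0, 0],
  [0, 0, -0.003, 0, 0, 0],
  [0, 0, -0.003, 0, 0, 0],
])

```text
clock: 24.55
position: [0.3641, 0.3148, 0.1119]
ee_rot: [2.34, 2.096, 0.002]
force: [-1.0, 0.6, -8.9]
width: 0.271
gripper_force: 40.0
```

Call:
move_arm([
  [0, 0, -0.001, 0, 0, 0],
  [0, 0, -0.002, 0, 0, 0],
  [0, 0, -0.002, 0, 0, 0],
])

```text
clock: 24.85
position: [0.3637, 0.3145, 0.1097]
ee_rot: [2.34, 2.096, -0.0]
force: [-0.8, 0.6, -9.1]
width: 0.271
gripper_force: 40.0
```

Call:
move_arm([
  [0, 0, -0.001, 0, 0, 0],
  [0, 0, -0.002, 0, 0, 0],
  [0, 0, -0.002, 0, 0, 0],
])

```text
clock: 25.15
position: [0.3637, 0.3146, 0.1082]
ee_rot: [-2.34, -2.096, -0.0]
force: [0.0, -0.0, -8.0]
width: 0.264
gripper_force: 40.0
```

Call:
move_arm([
  [0, 0, -0.0007, 0, 0, 0],
  [0, 0, -0.001, 0, 0, 0],
  [0, 0, -0.001, 0, 0, 0],
])

```text
clock: 25.45
position: [0.3637, 0.3146, 0.1074]
ee_rot: [-2.34, -2.096, -0.0]
force: [-0.2, -0.2, -8.2]
width: 0.269
gripper_force: 40.0
```

Call:
move_arm([
  [0, 0, -0.0005, 0, 0, 0],
  [0, 0, -0.0007, 0, 0, 0],
  [0, 0, -0.0007, 0, 0, 0],
])

```text
clock: 25.75
position: [0.3638, 0.315, 0.1072]
ee_rot: [-2.34, -2.096, -0.001]
force: [-0.3, 1.6, -4.8]
width: 0.267
gripper_force: 40.0
```

Call:
move_arm([
  [0, 0, -0.0005, 0, 0, 0],
  [0, 0, -0.0005, 0, 0, 0],
])

```text
clock: 25.95
position: [0.364, 0.3153, 0.107]
ee_rot: [-2.34, -2.096, -0.002]
force: [-0.7, 3.3, -2.0]
width: 0.268
gripper_force: 40.0
```

Call:
move_arm([
  [0, 0, -0.0004, 0, 0, 0],
  [0, 0, -0.0004, 0, 0, 0],
])

```text
clock: 26.15
position: [0.3641, 0.3155, 0.1068]
ee_rot: [-2.34, -2.096, -0.003]
force: [-2.6, 4.8, 0.8]
width: 0.269
gripper_force: 40.0
```

Call:
move_arm([
  [-0.0004, 0.0008, 0, 0, 0, 0],
  [-0.0004, 0.0008, 0, 0, 0, 0],
  [-0.0004, 0.0008, 0, 0, 0, 0],
], squeeze=12)

```text
clock: 26.45
position: [0.3641, 0.3155, 0.1067]
ee_rot: [2.34, 2.096, 0.002]
force: [1.3, 1.7, 5.0]
width: 0.272
gripper_force: 12.0
```

Call:
move_arm([
  [0, 0, 0, 0, 0, 0],
  [0, 0, 0, 0, 0, 0],
  [0, 0, 0, 0, 0, 0],
], squeeze=3)

```text
clock: 26.75
position: [0.3635, 0.315, 0.1062]
ee_rot: [2.34, 2.096, -0.0]
force: [1.3, 1.5, 3.8]
width: 0.273
gripper_force: 3.0
```

Call:
move_arm([
  [0, 0, 0, 0, 0, 0],
  [0, 0, 0, 0, 0, 0],
  [0, 0, 0, 0, 0, 0],
  [0, 0, 0, 0, 0, 0],
  [0, 0, 0, 0, 0, 0],
], claw=0.1)

```text
clock: 27.25
position: [0.3633, 0.3149, 0.1061]
ee_rot: [2.34, 2.096, -0.001]
force: [-0.3, 0.1, 0.8]
width: 0.545
gripper_force: 0.0
```

Released with no force on the tool. I'll rise straight up, move clear and check.

Call:
move_arm([
  [0, 0, 0.02, 0, 0, 0],
  [0, 0, 0.06, 0, 0, 0],
  [0, 0, 0.1, 0, 0, 0],
  [0, 0, 0.14, 0, 0, 0],
  [0, 0, 0.18, 0, 0, 0],
])

```text
clock: 27.75
position: [0.3632, 0.3149, 0.2425]
ee_rot: [2.34, 2.096, -0.0]
force: [0.2, 0.2, -0.1]
width: 0.554
gripper_force: 0.0
```

Call:
move_arm([
  [0, -0.06, 0.06, 0, 0, 0],
  [0, -0.12, 0.06, 0, 0, 0],
  [0, -0.18, 0.06, 0, 0, 0],
  [0, -0.24, 0.06, 0, 0, 0],
  [0, -0.3, 0.06, 0, 0, 0],
])

```text
clock: 28.25
position: [0.363, 0.0882, 0.2865]
ee_rot: [2.34, 2.095, 0.001]
force: [-0.1, -0.1, 0.4]
width: 0.548
gripper_force: 0.0
```

Call:
move_arm([
  [0.03, -0.06, 0, 0, 0, 0],
  [0.03, -0.12, 0, 0, 0, 0],
  [0.03, -0.18, 0, 0, 0, 0],
  [0.03, -0.24, 0, 0, 0, 0],
  [0.03, -0.24, 0, 0, 0, 0],
])

```text
clock: 28.75
position: [0.3851, -0.0956, 0.2861]
ee_rot: [2.348, 2.086, -0.002]
force: [-1.0, 0.7, 0.2]
width: 0.547
gripper_force: 0.0
```

Run:
```python
from h import *
im2,S=cloud('side');im,W=cloud('top')
cv2.imwrite('pics/fin.png',np.vstack([cv2.resize(im[100:310,130:440,::-1],(443,300)),cv2.resize(im2[60:270,200:510,::-1],(443,300))]))
def rep(X,c,lo,hi,r):
    z=X[...,2];m=(z>lo)&(z<hi)&(abs(X[...,0]-c[0])<r)&(abs(X[...,1]-c[1])<r)
    print(m.sum(),cv2.minAreaRect((X[m][:,:2]*1000).astype(np.float32)) if m.any() else 0)
for X in(W,S):
    rep(X,(.63,.249),.15,.175,.03);rep(X,(.64,-.151),.15,.175,.03);rep(X,(.364,.314),.137,.16,.04)
p=S;m=(abs(S[...,0]-.364)<.066)&(abs(S[...,1]-.314)<.066)&(S[...,2]<.02)&(S[...,2]>0)
A=np.c_[S[m][:,:2],np.ones(m.sum())];print(np.linalg.lstsq(A,S[m][:,2],rcond=None)[0],S[m][:,2].mean())
```

```text
149 ((629.6835327148438, 249.2734832763672), (26.659719467163086, 26.288267135620117), 1.75368070602417)
143 ((640.6102294921875, -150.53988647460938), (27.2089786529541, 26.23099708557129), 1.7853443622589111)
148 ((364.8961486816406, 316.7581787109375), (26.664461135864258, 25.596895217895508), 83.94043731689453)
130 ((627.4750366210938, 248.4544677734375), (26.943801879882812, 28.06878089904785), 2.217137098312378)
246 ((638.1859741210938, -151.32913208007812), (26.48541831970215, 26.039531707763672), 3.502441167831421)
0 0
[-0.00833274  0.01222922  0.01103835] 0.011368377708406532
```

View pics/fin.png

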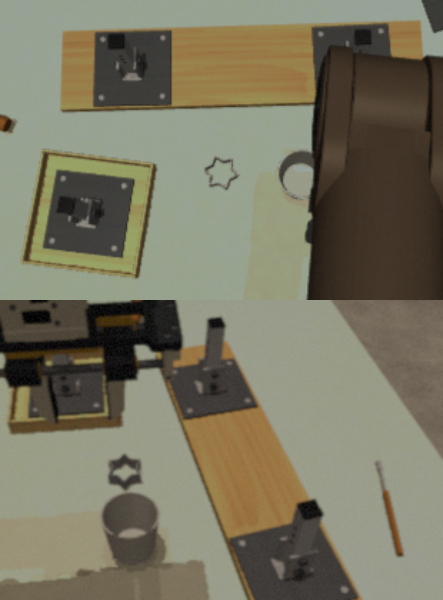

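The stand sits flat and well inside the tray: plate at (90,213) in the upper half, tilt about 0.01 rad. Both sound stands are where they were, and the star and tub haven't moved. Handing in.

```bash
python3 -c "
from h import *
print(ticket.sign_off())"
```

```text
the job is handed in; nothing more can be done
None
```

The middle stand was the worn one: its post rocked freely from stop to stop, and it now stands upright and flat in the repair tray, handed in at about 29 s. The two sound stands stayed in place; the right post took one brief push of about 5 N (tipping force is about 4.5 N), and I did not rock the left post.

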